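# Edge the chill plate out of its dock and seat it on the chiller

### The job

The flat aluminium chill plate lies sunk in the bed of the white dock, too wide between its walls to be taken. Press on it lightly from above (never more than about 25 N) and slide it out over the dock's open front edge until roughly a third of it overhangs, then pinch the overhanging end by its two long sides, lift it clear and lay it gently and squarely on the chiller's raised seat, flat between the two end lips, and let go. Do not drop the plate on the bench and leave everything else where it stands.

Things in the scene. Friction and masses are not known exactly. Their poses are not given: they have to be found in the camera images.
- plate_center (a point): centre (half-way up) of the loose aluminium chill plate, 120 mm long (its x), 60 wide (y), 6 thick (z up), 0.09 to 0.15 kg, top dotted with rows of small dark wells, both ends alike. Starts flat in the dock, front end 10 to 22 mm behind the bed's front edge; tips off when over 60 mm overhangs. Finger tips pressed on it with 6 to 15 N and moved along drag it (they may creep on it)
- dock: rigid white dock fixed to the bench, 157 x 96 mm. Origin on the bench under the bed; x runs along the bed from the open front (-x) to the rear. Level dark bed 70 mm above the bench, x -70 (open front edge) to +75 mm, 64 mm wide; 16 mm side walls and a 12 mm rear wall stand 5 mm above the bed, 1 mm below the plate's top. Front face upright, free space before it down to the bench
- bed_edge (a point): middle of the bed's open front edge, on the bed's surface (70 mm above the bench), axes as the dock's: the plate slides out to -x of this point
- chiller: grey chiller fixed to the bench: base 190 x 120 x 22 mm, with a dark narrow seat 150 mm long (x), 44 mm wide (y) rising from it to 65 mm above the bench. Origin on the bench under the middle of the seat, x along the seat, z up
- seat (a point): middle of the seat's flat top (65 mm above the bench), axes as the chiller's. At each end of the seat (x = -67 to -75 mm and +67 to +75 mm) a lip stands 5 mm above its top, 134 mm clear between them for the 120 mm plate. The plate lies along the seat, either way round, and overhangs it by 8 mm on each long side
- vial: amber vial with a white cap, 28 mm wide, 45 mm tall, origin under its middle; leave it standing
- tube_tray: small grey tube tray 50 x 50 x 25 mm, origin under its middle; leave it
- blue_rack: white and blue well rack 85 x 125 x 40 mm, origin under its middle; leave it
- white_block: white tube block 150 x 100 x 42 mm, origin under its middle; leave it
- tip_box: orange tip box with clear lid 90 x 125 x 84 mm, origin under its middle; leave it
- dish: blue dish 84 mm wide, 28 mm tall, origin under its middle; leave it
- tube_a: tube with a green cap, 30 mm wide, 100 mm tall, origin under its middle; leave it standing
- tube_b: second such tube, same size and origin; leave it standing
Mind the look-alikes: they are no part of the job. Leave any purple look-alike of the part that bears plate_center alone.

How it is judged:
By the outcome, as a careful person would: the job done as asked, in the order asked, and still so for the second after the job is handed in, with the robot touching nothing.
It also fails if it takes over 72 s, if anything falls off the work surface, if the arm or the gripper's body presses on something with over 40 N, if the wrist force passes 120 N, or if a joint passes its speed limit or range.

### The arm

A 7-joint arm with a two-finger parallel gripper is mounted at the origin on the work surface. World frame = base frame: x ahead of the robot, y to its left, z up, the work surface at z = 0. Lengths are in mm, angles in rad, forces in N, time in s.
With the tool pointing down it reaches from about 400 to 850 mm from the base axis. Payload 4.5 kg.
Tool frame: the origin (TCP) lies midway between the tips of the shut fingers; the grasp point (between the pads) lies 19 mm behind it; z points along the fingers, y is the line along which they close (so a half turn about z gives the same grasp; the last joint's range is limited). The gripper opens to 88 mm and grips with 3 to 60 N. Pads are 18 mm wide; open, the fingers measure 123 mm over their backs; the gripper's body (75 mm by 187 mm) begins 45 mm behind the grasp point.
Start: joints at [1.373, 0.689, -0.195, 1.565, 0.157, 0.902, -0.215], TCP at [143.609, -608.301, 238.743] pointing down, gripper open.
Joint ranges: [-3.01, 3.01], [-0.46, 2.08], [-1.47, 1.51], [0.13, 2.56], [-1, 4.14], [0.04, 2.09], [-2.66, 2.66]. Speed limits (rad/s): [2.57, 2.57, 3.14, 3.14, 3.14, 3.14, 3.14].

### API

Orientations are given as a rotation vector (axis times angle).
In Python, from bench import env gives the robot as it stands. The module is installed in compiled form; this text tells all that it offers.
- The arm moves only by the shell command python3 -m handwheel 'ROWS'. ROWS is JSON, one flat list of numbers, 7 for each row, row after row: the shift along the world's x, y, z as a fraction of full scale, then the turn, a rotation vector about the world's x, y, z as a fraction of full scale, then the opening, from 0 (shut) to 1 (fully open). In form: [x, y, z, ax, ay, az, jaw, x, y, z, ax, ay, az, jaw, ...]. A call has 1 to 8 rows; each row shifts and turns the commanded pose from where the row before left it; what a row does not reach is not made up. Full scale, the value 1, is 0.05 m for a shift and 120 degrees for a turn. A row lasts 1/8 s, in which the tool goes at most 62.5 mm and 10.7 degrees, less where a joint would pass 70% of its speed; a pose out of reach is approached as far as the arm can. A call with a number of a shift or a turn outside -1 to 1 is refused whole. A call with a gripper value outside its range is refused whole. The fingers move at their own pace and stop on an object; the grip force is fixed at half the most. Time passes only in rows, so rows that do not move let the fingers close. It gives the time, the measured TCP pose, the force, the opening and the grip force at its end, in the units of the state.
- env.sense(): the state, without advancing time (a new reading comes with each control period).
- env.grab_frame(name): name is "side" or "top" or "wrist"; returns (picture, depth): 384x512x3 uint8, red, green, blue; 384x512 float32, mm along the optical axis (not along the pixel's ray), 0 where there is no reading.
- env.calibration(name): a dict with "K" (3x3 intrinsics, pixels), "k1" (the pictures are not rectified: a ray, as slopes to the right and down, at radius r is drawn at 1 + k1 r^2 times it, then the intrinsics apply), "R" (3x3) and "t" (3): a world point X has camera coordinates R X + t; the wrist camera has in their place "tool_from_camera" (4x4, takes a point from camera to tool coordinates, whose origin is the TCP and whose axes are the flange's). Camera axes: x right, y down, z forward; pixel columns grow to the right and rows downward; lengths in mm; the calibration is good to about 2 mm. A picture is of the moment at which its call begins: read the wrist's pose just before it. calibration takes no time and is no camera call.
- env.sign_off(): hands the job in; it is judged then, once.
The state is a dict: "clock": time; "qpos": joint angles; "joint_velocities": joint speeds; "joint_efforts": joint torques, N m; "tcp_pos": TCP position; "tcp_rot": TCP orientation; "force": force on the tool from outside, world axes, zero at the start; "wrist_torque": the same for the moment, N m; "opening": finger opening in mm; "gripper_force": force on a finger pad.
Only numpy, scipy, OpenCV 4.12 (cv2) and the standard library are available. Lean on these libraries where they do the work, as an engineer would, in place of code of your own. Each camera call takes 0.05 s, during which the arm holds its last target. There are 200 camera calls.

## Working session

There is one attempt and no reset: what is moved stays moved. The work goes in short steps, Python scripts to look and compute and a shell command to move; the robot and the scene stay as the last step left them, time stands still between calls to the robot, and variables do not carry over. Pictures are saved under pics/ and viewed, at most 12 in all, crops included, and the job is handed in when it is done.

```bash
mkdir -p pics
cat > h.py <<'E'
import numpy as np, cv2
from bench import env
def cam(n):
    c=env.calibration(n); K=np.array(c["K"]); k1=c["k1"]
    if n!="wrist": return K,k1,np.array(c["R"]),np.array(c["t"])
    s=env.sense(); T=np.array(c["tool_from_camera"])
    Rt=cv2.Rodrigues(np.array(s["tcp_rot"],float))[0]; W=np.eye(4); W[:3,:3]=Rt; W[:3,3]=s["tcp_pos"]
    M=np.linalg.inv(W@T); return K,k1,M[:3,:3],M[:3,3]
def slopes(K,k1,uv):
    return cv2.undistortPoints(np.array(uv,float).reshape(-1,1,2),K,np.array([k1,0,0,0,0.])).reshape(-1,2)
def onplane(C,uv,z):
    K,k1,R,t=C; d=np.c_[slopes(K,k1,uv),np.ones(len(uv))]@R; o=-R.T@t
    return o+d*((z-o[2])/d[:,2])[:,None]
def cloud(C,depth):
    K,k1,R,t=C; h,w=depth.shape; v,u=np.mgrid[:h,:w]
    s=slopes(K,k1,np.c_[u.ravel(),v.ravel()]); p=np.c_[s,np.ones(len(s))]*depth.reshape(-1,1)
    return ((p-t)@R).reshape(h,w,3)
E
python3 - <<'E'
from h import *
print(env.sense())
ims=[]
for n in("top","side","wrist"):
    C=cam(n); im,d=env.grab_frame(n); np.savez(f"{n}0.npz",im=im,d=d,K=C[0],k1=C[1],R=C[2],t=C[3]); ims.append(im[:,:,::-1])
    print(n,-C[2].T@C[3])
cv2.imwrite("pics/top0.png",cv2.resize(ims[0],(800,600)));cv2.imwrite("pics/sw0.png",cv2.resize(np.hstack(ims[1:]),(800,300)))
E
```

```text
{'clock': 0.0, 'qpos': array([ 1.37280927,  0.69004139, -0.19449575,  1.56635158,  0.15733892,
        0.9025095 , -0.21509227]), 'joint_velocities': array([-0.00060192, -0.00236484,  0.0014077 ,  0.00172027, -0.00075892,
       -0.00055567, -0.00117261]), 'joint_efforts': array([-5.72990721e-04, -5.27572668e+01, -1.26710918e+00, -1.53430635e+01,
       -5.25785610e-02,  6.38637808e-03,  1.48348595e-04]), 'tcp_pos': array([ 143.35613137, -607.67331216,  237.87175826]), 'tcp_rot': array([-3.11863873e+00, -3.63219967e-01,  6.21471423e-04]), 'force': array([-0.5178266 , -0.50703025, -0.14715749]), 'wrist_torque': array([0.04157452, 0.02224689, 0.04733031]), 'gripper_force': 0.0, 'opening': 88.23064068579026}
top [ 403.94935009  -10.1198212  1028.04147117]
side [ 444.11905505 -729.54411007  919.23600069]
wrist [ 216.52070313 -591.50578517  384.00869733]
```

View pics/top0.png

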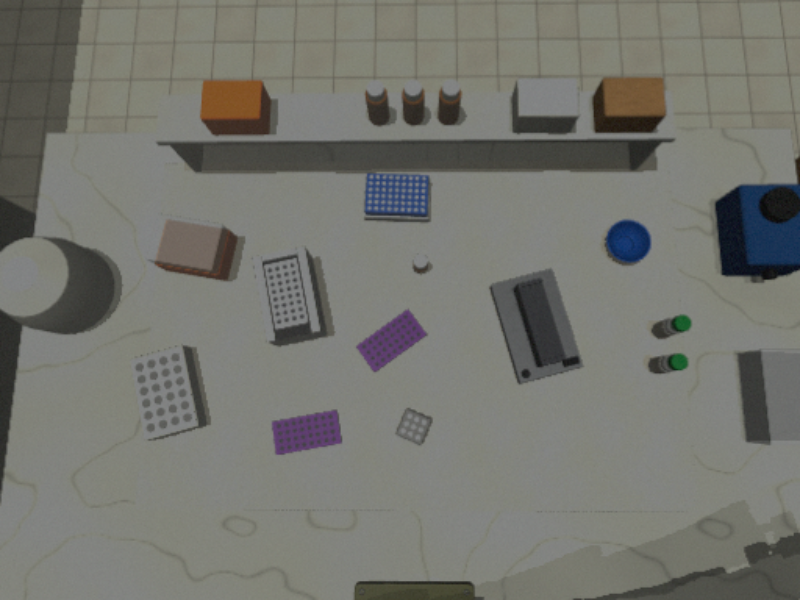

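View pics/sw0.png

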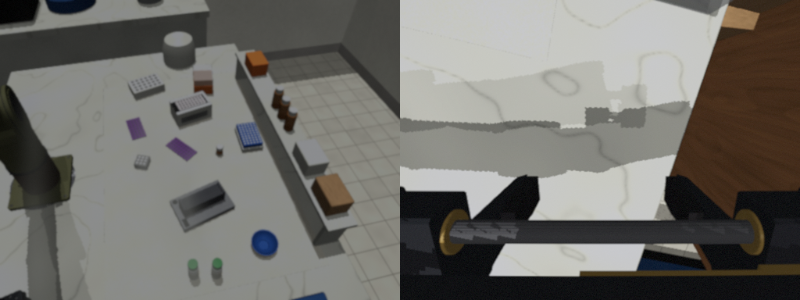

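The top view shows the silver dotted plate in the white dock at about (288,293) of the 800x600 view. Things that could be taken for it are the purple plates at (392,340) and (307,432), the white block at (167,390) and the blue rack at (398,195). The chiller is at (538,325), the vial at (420,262) and the tray at (414,425). I choose the silver plate in the dock and check it in a close crop.

Run:
```python
from h import *
a=np.load("top0.npz"); im=a["im"][:,:,::-1]; C=(a["K"],a["k1"],a["R"],a["t"]); P=cloud(C,a["d"])
cv2.imwrite("pics/crop1.png",np.hstack([cv2.resize(im[145:230,155:220],None,fx=6,fy=6,interpolation=2),cv2.resize(im[165:250,305:380],None,fx=5,fy=6,interpolation=2)]))
print(onplane(C,[(184,188)],76),onplane(C,[(344,206)],65))
for nm,(r0,r1,c0,c1),zs in(("dock",(145,230,155,220),((62,90),)),("chill",(165,250,305,380),((55,68),(12,30)))):
    Q=P[r0:r1,c0:c1]
    for lo,hi in zs:
        m=((Q[...,2]>lo)&(Q[...,2]<hi)); q=Q[m]
        r=cv2.minAreaRect(q[:,:2].astype(np.float32)); print(nm,lo,len(q),r,np.median(q[:,2]),cv2.boxPoints(r).round().tolist())
```

```text
[[596.04968772 223.85848967  76.        ]] [[ 546.86780396 -216.33409863   65.        ]]
dock 62 1977 ((598.466552734375, 227.77735900878906), (157.96820068359375, 96.59508514404297), 12.245872497558594) 75.86419501963712 [[511.0, 258.0], [532.0, 164.0], [686.0, 197.0], [665.0, 292.0]]
chill 55 786 ((548.4454956054688, -222.7386474609375), (148.0314178466797, 45.179386138916016), 14.823208808898926) 65.09385022741911 [[471.0, -220.0], [483.0, -264.0], [626.0, -226.0], [614.0, -182.0]]
chill 12 1739 ((549.5794067382812, -222.66790771484375), (189.9875030517578, 121.11302947998047), 14.899568557739258) 22.145423087365955 [[442.0, -189.0], [473.0, -306.0], [657.0, -257.0], [626.0, -140.0]]
```

View pics/crop1.png

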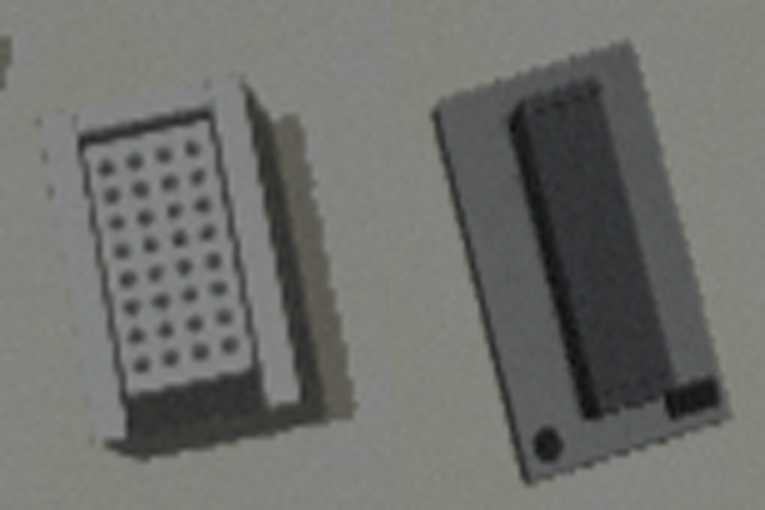

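The crop confirms it: the silver plate with dark wells lies in the white dock, and its open front (the dark bed strip at the crop's lower left, about (190,400)) faces the robot, towards world -x. The chiller is at right, its seat running the same way. Next I go over the chiller for a close look with the wrist camera, then over the dock.

```bash
python3 -m handwheel '[0.8,0.92,0.05,0,0,0,1, 0.8,0.92,0.05,0,0,0,1, 0.8,0.92,0.05,0,0,0,1, 0.8,0.92,0.05,0,0,0,1, 0.8,0.92,0.05,0,0,0,1, 0.8,0.92,0.05,0,0,0,1, 0.8,0.92,0.05,0,0,0,1, 0.8,0.92,0.05,0,0,0,1]'
python3 -m handwheel '[0,0,0,0,0,0,1,0,0,0,0,0,0,1]'
python3 - <<'E'
from h import *
C=cam("wrist"); im,d=env.grab_frame("wrist"); np.savez("wc.npz",im=im,d=d,K=C[0],k1=C[1],R=C[2],t=C[3]); cv2.imwrite("pics/wc.png",im[:,:,::-1])
P=cloud(C,d)
for lo,hi in((60,67.5),(67.5,75),(15,30)):
    m=((P[...,2]>lo)&(P[...,2]<hi)&(np.hypot(P[...,0]-548,P[...,1]+222)<115)); q=P[m]
    r=cv2.minAreaRect(q[:,:2].astype(np.float32)); print(lo,len(q),r,np.median(q[:,2]),cv2.boxPoints(r).round().tolist())
E
```

```text
clock: 1.15
tcp_pos: [464.6, -238.7, 258.8]
tcp_rot: [3.12, 0.363, -0.0]
force: [0.5, -0.5, 0.3]
opening: 87.8
gripper_force: 0.0
clock: 1.4
tcp_pos: [463.0, -240.7, 258.5]
tcp_rot: [3.12, 0.363, -0.002]
force: [-1.5, -0.6, 0.0]
opening: 88.1
gripper_force: 0.0
60 5162 ((551.5153198242188, -224.62161254882812), (134.5689239501953, 43.92221450805664), 15.04548168182373) 65.02857739981582 [[481.0, -221.0], [492.0, -263.0], [622.0, -228.0], [611.0, -186.0]]
67.5 674 ((551.5043334960938, -224.3477020263672), (150.44580078125, 42.61634826660156), 15.108436584472656) 69.92752423697918 [[473.0, -223.0], [484.0, -265.0], [630.0, -225.0], [619.0, -184.0]]
15 9635 ((551.654541015625, -224.1721649169922), (190.63546752929688, 119.5263900756836), 15.066357612609863) 22.013823044799242 [[444.0, -191.0], [475.0, -307.0], [659.0, -257.0], [628.0, -142.0]]
```

```bash
python3 -m handwheel '[0.1,1,0,0,0,0,0,0.1,1,0,0,0,0,0,0.1,1,0,0,0,0,0,0.1,1,0,0,0,0,0,0.1,1,0,0,0,0,0,0.1,1,0,0,0,0,0,0.1,1,0,0,0,0,0,0.1,1,0,0,0,0,0]'
python3 -m handwheel '[0,0.5,0,0,0,-0.008,0,0,0.4,0,0,0,0,0,0,0,0,0,0,0,0,0,0,0,0,0,0,0]'
python3 - <<'E'
from h import *
C=cam("wrist"); im,d=env.grab_frame("wrist"); np.savez("wd.npz",im=im,d=d,K=C[0],k1=C[1],R=C[2],t=C[3]); cv2.imwrite("pics/wd.png",im[:,:,::-1])
P=cloud(C,d)
for lo,hi in((66,71.5),(74.2,74.8),(72,85),(75.5,78)):
    m=((P[...,2]>lo)&(P[...,2]<hi)&(np.hypot(P[...,0]-598,P[...,1]-227)<110)); q=P[m]
    r=cv2.minAreaRect(q[:,:2].astype(np.float32)); print(lo,len(q),r,np.median(q[:,2]),cv2.boxPoints(r).round().tolist())
E
```

```text
clock: 2.45
tcp_pos: [504.1, 158.7, 258.7]
tcp_rot: [3.12, 0.357, -0.0]
force: [0.6, 0.5, 0.2]
opening: 10.9
gripper_force: 0.0
clock: 2.95
tcp_pos: [503.9, 202.4, 258.6]
tcp_rot: [3.122, 0.333, -0.001]
force: [0.1, 0.0, -0.2]
opening: 0.5
gripper_force: 0.0
66 1625 ((594.6370849609375, 224.58294677734375), (145.4947509765625, 64.37345123291016), 12.342805862426758) 70.31409850329544 [[517.0, 240.0], [530.0, 178.0], [673.0, 209.0], [659.0, 272.0]]
74.2 1436 ((597.0833740234375, 225.2943572998047), (148.80799865722656, 95.45189666748047), 12.42919921875) 74.55477093739421 [[514.0, 256.0], [535.0, 163.0], [680.0, 195.0], [659.0, 288.0]]
72 11741 ((597.1185302734375, 225.2243194580078), (149.24514770507812, 96.09639739990234), 12.36532974243164) 75.63752074238825 [[514.0, 256.0], [535.0, 162.0], [680.0, 194.0], [660.0, 288.0]]
75.5 6448 ((597.0224609375, 225.15834045410156), (147.97622680664062, 94.81353759765625), 12.337897300720215) 76.19228351862974 [[515.0, 256.0], [535.0, 163.0], [679.0, 195.0], [659.0, 287.0]]
```

View pics/wd.png

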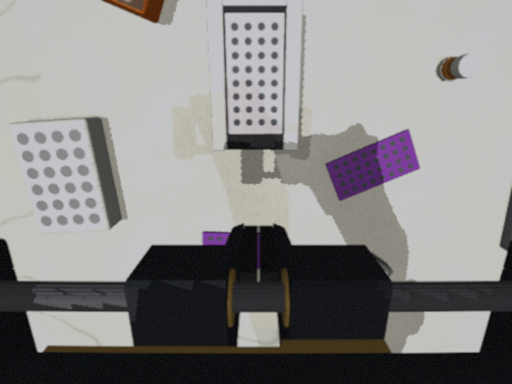

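The wrist view shows the dock, open front at row 150. The plate spans about columns 226-284 and rows 12-134, with dark bed in front of it. The purple look-alikes are at (372,165) and (215,238).

Run:
```python
from h import *
a=np.load("wd.npz"); im=a["im"]; C=(a["K"],a["k1"],a["R"],a["t"])
g=im.mean(2); m=np.zeros(g.shape,np.uint8); m[5:160,222:290]=(g[5:160,222:290]>110)
m=cv2.morphologyEx(m,cv2.MORPH_CLOSE,np.ones((9,9))); n,l,s,c=cv2.connectedComponentsWithStats(m); k=l[70,255] or l[75,262]
v,u=np.where(l==k); print(s[k])
q=onplane(C,np.c_[u,v],76)[:,:2].astype(np.float32); r=cv2.minAreaRect(q); print(r,cv2.boxPoints(r).round(1).tolist())
th=np.radians(12.35); U=np.array([np.cos(th),np.sin(th)]); e=np.array([523.8,209.1]); V=np.array([-U[1],U[0]])
print("plate in bed_edge axes",(np.array(r[0])-e)@U,(np.array(r[0])-e)@V, "dock yaw",np.degrees(th))
print(env.sense()["tcp_pos"], "press point 20 behind centre:", np.array(r[0])+20*U)
print(g[70:76,215:295:2].astype(int)[0], g[110:160,255].astype(int))
```

```text
[ 222    5   68  155 9503]
((589.3740844726562, 223.0360107421875), (154.73593139648438, 76.0322265625), 12.187514305114746) [[505.70001220703125, 243.89999389648438], [521.7999877929688, 169.5], [673.0, 202.1999969482422], [657.0, 276.5]]
plate in bed_edge axes 67.03732907137471 -0.4116561789250921 dock yaw 12.35
[503.91058038 202.45179333 258.70354381] press point 20 behind centre: [608.91127044 227.31366951]
[196 195 196 197 180  93 186 197 182 102  92  96 169 197 194 145  90  90
 134 195 197 180 102  92 102 180 196 195 140  89  91 147 194 196 150 155
 196 196 197 195] [189 187 189 188 187 186 188 187 188 188 188 188 188 187 187 187 187 187
 187 186 187 187 185 158  93  44  39  39  42  38  41  38  38  42  39  37
  38  33  24  60 102 107 108 108 108 108 108 108 107 103]
```

Run:
```python
from h import *
a=np.load("wd.npz"); C=(a["K"],a["k1"],a["R"],a["t"])
f=onplane(C,[(255,133.7)],76)[0]; b=onplane(C,[(255,148.8)],70)[0]; bk=onplane(C,[(255,12.5)],76)[0]
th=np.radians(12.35); U=np.array([np.cos(th),np.sin(th)]); e=np.array([523.8,209.1]); V=np.array([-U[1],U[0]])
for p in(f,b,bk): print(p,(p[:2]-e)@U,(p[:2]-e)@V)
x=(f[:2]-e)@U
for k in(60,85): print("plate +",k,e+(x+k)*U)
print(env.sense()["tcp_pos"])
```

```text
[541.43610436 213.17783387  76.        ] 18.100171614934105 0.21140811183314584
[524.04989189 209.53298262  70.        ] 0.33671681251623065 0.36951548225307773
[658.44710963 238.09433634  76.        ] 137.7326748786842 -0.4753323704624949
plate + 60 [600.09287884 225.80429418]
plate + 85 [624.5143613  231.15136763]
[503.91058038 202.45179333 258.70354381]
```

```bash
python3 -m handwheel '[0.58,0.138,-0.7,0,0,0,0, 0.58,0.138,-0.8,0,0,0,0, 0.58,0.138,-0.8,0,0,0,0, 0.58,0.138,-0.8,0,0,0,0, 0,0,-0.1,0,0,0,0, 0,0,0,0,0,0,0, 0,0,0,0,0,0,0]'
python3 -m handwheel '[0,0,-0.1,0,0,0,0, 0,0,-0.1,0,0,0,0, 0,0,0,0,0,0,0]'
```

```text
clock: 3.88
tcp_pos: [619.8, 232.2, 100.8]
tcp_rot: [-3.123, -0.337, -0.003]
force: [-0.3, 0.5, 0.2]
opening: 0.6
gripper_force: 0.0
clock: 4.25
tcp_pos: [619.1, 232.2, 88.4]
tcp_rot: [3.123, 0.337, -0.001]
force: [0.1, -0.8, -0.6]
opening: 0.3
gripper_force: 0.0
```

```bash
python3 -m handwheel '[0,-0.04,-0.06,0,0,0,0, 0,0,-0.06,0,0,0,0, 0,0,-0.04,0,0,0,0, 0,0,0,0,0,0,0]'
python3 -m handwheel '[0,0,-0.02,0,0,0,0, 0,0,-0.02,0,0,0,0, 0,0,0,0,0,0,0]'
```

```text
clock: 4.75
tcp_pos: [619.5, 230.3, 80.5]
tcp_rot: [3.123, 0.337, -0.001]
force: [0.1, 0.2, -0.2]
opening: 0.2
gripper_force: 0.0
clock: 5.12
tcp_pos: [619.6, 230.3, 78.7]
tcp_rot: [3.123, 0.337, -0.0]
force: [0.4, 0.1, -0.1]
opening: 0.4
gripper_force: 0.0
```

```bash
python3 -m handwheel '[0,0,-0.02,0,0,0,0, 0,0,-0.01,0,0,0,0, 0,0,0,0,0,0,0]'
python3 -m handwheel '[0,0,-0.01,0,0,0,0, 0,0,0,0,0,0,0]'
python3 -m handwheel '[0,0,-0.01,0,0,0,0, 0,0,0,0,0,0,0]'
```

```text
clock: 5.5
tcp_pos: [619.6, 230.3, 77.2]
tcp_rot: [3.123, 0.337, -0.0]
force: [-1.6, -0.7, -0.3]
opening: 0.1
gripper_force: 0.0
clock: 5.75
tcp_pos: [619.6, 230.3, 76.7]
tcp_rot: [3.123, 0.337, -0.0]
force: [0.2, -0.3, -0.3]
opening: 0.6
gripper_force: 0.0
clock: 6.0
tcp_pos: [619.7, 230.3, 76.6]
tcp_rot: [3.123, 0.337, 0.0]
force: [-1.1, -0.6, 2.4]
opening: 0.5
gripper_force: 1.6
```

```bash
python3 -m handwheel '[0,0,-0.01,0,0,0,0, 0,0,0,0,0,0,0]'
python3 -m handwheel '[0,0,-0.005,0,0,0,0, 0,0,0,0,0,0,0]'
```

```text
clock: 6.25
tcp_pos: [619.7, 230.3, 76.5]
tcp_rot: [3.123, 0.337, 0.0]
force: [-1.4, -0.7, 6.9]
opening: 0.6
gripper_force: 3.4
clock: 6.5
tcp_pos: [619.7, 230.3, 76.5]
tcp_rot: [3.123, 0.337, 0.001]
force: [-2.1, -0.7, 7.6]
opening: 0.4
gripper_force: 4.2
```

```bash
python3 -m handwheel '[0,0,-0.007,0,0,0,0, -0.04,-0.0088,0,0,0,0,0, -0.06,-0.013,0,0,0,0,0, -0.06,-0.013,0,0,0,0,0, -0.06,-0.013,0,0,0,0,0, 0,0,0,0,0,0,0]'
```

```text
clock: 7.25
tcp_pos: [610.6, 228.7, 76.5]
tcp_rot: [-3.122, -0.337, -0.007]
force: [0.5, 0.5, 5.4]
opening: 0.7
gripper_force: 3.2
```

```bash
cat > front.py <<'E'
from h import *
def front(im,C,off=0):
    K,k1,R,t=C; th=np.radians(12.35); U=np.array([np.cos(th),np.sin(th)]); V=np.array([-U[1],U[0]]); e=np.array([522.8,210.])
    s=np.arange(-70,45,.5); out=[]
    for o in(-22,-11,0,11,22):
        X=np.c_[e+s[:,None]*U+o*V,np.full(len(s),76.)]
        uv=cv2.projectPoints(X,cv2.Rodrigues(R)[0],t,K,np.array([k1,0,0,0,0.]))[0].astype(np.float32).reshape(-1,1,2)
        g=cv2.remap(cv2.GaussianBlur(im,(3,3),0).mean(2).astype(np.float32),uv,None,cv2.INTER_LINEAR).ravel()
        out.append(g)
    return s,np.array(out)
if __name__=="__main__":
    a=np.load("top0.npz"); C=(a["K"],a["k1"],a["R"],a["t"])
    for im in(a["im"],env.grab_frame("top")[0]):
        s,o=front(im,C); print(s[::8].astype(int)); print(o[:,::8].astype(int))
    cv2.imwrite("pics/t1.png",cv2.resize(im[120:250,110:270,::-1],None,fx=4,fy=4,interpolation=2))
E
python3 front.py
```

```text
[-70 -66 -62 -58 -54 -50 -46 -42 -38 -34 -30 -26 -22 -18 -14 -10  -6  -2
   2   6  10  14  18  22  26  30  34  38  42]
[[129 128 129 129 129 129 129 128 129 129 129 128 128 126 100  65  59  54
   52  51  50  60  98 125 118 102 113 122 108]
 [129 128 128 129 128 128 128 127 128 128 128 128 128 125  96  64  59  56
   52  52  51  60  96 125 124 120 124 127 121]
 [128 128 128 128 128 128 128 128 128 127 128 128 127 123  95  63  59  56
   51  50  51  59  94 124 124 117 121 125 118]
 [128 128 129 128 128 128 128 127 128 128 128 128 127 126 107  69  58  55
   52  51  51  58  93 125 116  98 110 120 105]
 [128 127 127 128 128 128 127 127 126 127 128 129 128 127 109  70  59  54
   52  52  52  58  95 126 111  89 108 118  94]]
[-70 -66 -62 -58 -54 -50 -46 -42 -38 -34 -30 -26 -22 -18 -14 -10  -6  -2
   2   6  10  14  18  22  26  30  34  38  42]
[[150 150 150 151 151 151 149 149 149 148 147 148 148 146 112  72  65  57
   53  79 134 154 138 129 145 144 127 134 135]
 [149 150 150 149 149 149 148 148 148 148 148 147 146 142 106  69  64  60
   55  77 131 153 145 141 151 151 140 145 152]
 [148 148 148 147 147 149 148 146 146 145 145 146 146 141 105  69  64  58
   53  74 127 151 138 131 147 146 132 139 148]
 [146 146 147 148 147 147 147 146 146 146 145 145 146 145 120  76  64  56
   52  71 124 147 124 113 136 134 110 127 141]
 [145 145 144 145 144 145 145 145 144 145 146 148 151 152 127  77  63  57
   53  69 123 148 116 105 135 130  98 121 137]]
```

View pics/t1.png

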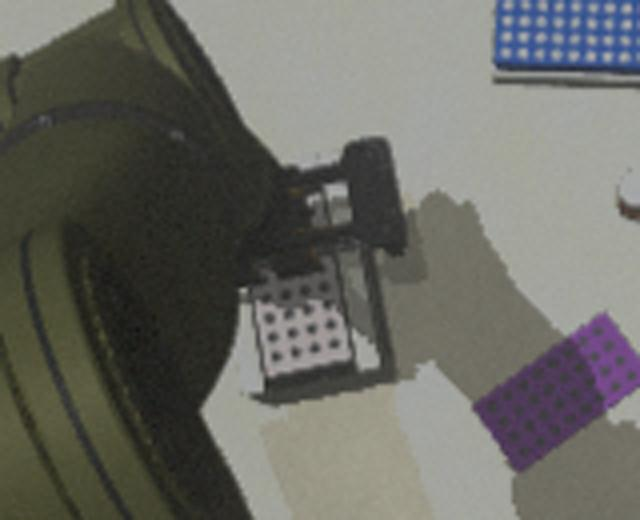

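The crop shows the plate's front end now close to the bed edge (crop row about 375, columns 268-352), the plate straight and dragged about 10 mm with no creep. I press slightly more and continue.

```bash
python3 -m handwheel '[0,0,-0.006,0,0,0,0, -0.06,-0.0131,0,0,0,0,0, -0.08,-0.0175,0,0,0,0,0, -0.08,-0.0175,0,0,0,0,0, -0.08,-0.0175,0,0,0,0,0, 0,0,0,0,0,0,0]'
```

```text
clock: 8.05
tcp_pos: [595.9, 225.5, 76.5]
tcp_rot: [-3.122, -0.337, -0.009]
force: [1.0, 0.8, 7.9]
opening: -0.2
gripper_force: 4.0
```

```bash
python3 -m handwheel '[-0.06,-0.0131,-0.004,0,0,0,0, -0.08,-0.0175,0,0,0,0,0, -0.08,-0.0175,0,0,0,0,0, -0.08,-0.0175,0,0,0,0,0, 0,0,0,0,0,0,0]'; python3 front.py | tail -6
```

```text
clock: 8.68
tcp_pos: [581.3, 222.4, 76.5]
tcp_rot: [-3.122, -0.337, -0.01]
force: [0.9, -0.4, 8.7]
opening: 0.5
gripper_force: 4.5
 [145 145 146 145 144 146 145 144 143 127 102  93 111 146 148 131 136 149
  137 134 148 144 129 106  85  79  79  74  51]
 [143 143 145 145 145 146 145 145 144 143 144 138 132 148 142 117 126 148
  121 111 137 129  99  96  86  68  69  79  65]
 [144 144 143 143 143 142 142 143 142 142 144 139 133 149 136 104 118 141
  114 103 133 127 101 124 126  87  67  75  65]]
```

```bash
python3 -m handwheel '[-0.06,-0.0131,0,0,0,0,0, -0.08,-0.0175,0,0,0,0,0, -0.08,-0.0175,0,0,0,0,0, -0.08,-0.0175,0,0,0,0,0, -0.04,-0.009,0,0,0,0,0, 0,0,0,0,0,0,0]'; python3 front.py | tail -6
```

```text
clock: 9.48
tcp_pos: [564.7, 218.9, 76.5]
tcp_rot: [-3.121, -0.337, -0.011]
force: [2.4, 0.8, 8.8]
opening: 0.7
gripper_force: 4.5
 [145 146 145 144 144 132  97  91 120 149 143 129 142 149 137 135 147 139
  115  91  83  77  76  59  43  42  43  42  42]
 [143 142 144 144 144 144 144 137 135 150 135 111 132 143 114 114 139 122
   96  89  78  65  69  71  57  50  45  43  41]
 [142 143 143 142 142 141 140 134 136 150 129 102 123 134 103 110 135 116
  102 131 118  74  68  74  61  51  50  45  38]]
```

View pics/t1.png

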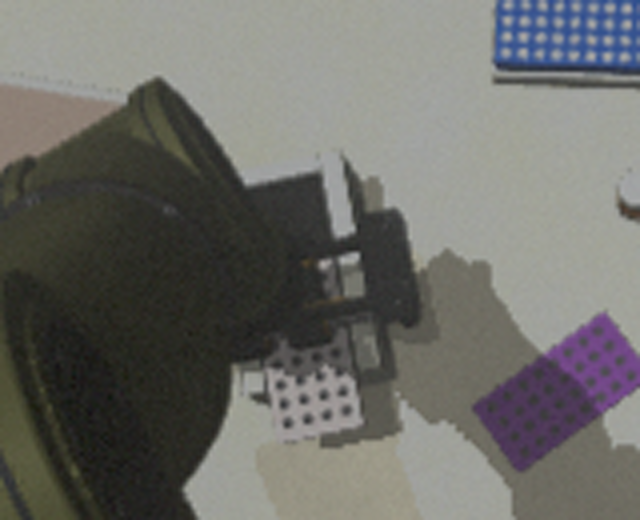

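The crop shows about a third of the plate overhanging the front: its front end at crop row 440, columns 280-360, with the dock front at row about 395. I lift off, open and look again.

```bash
python3 -m handwheel '[0,0,0.2,0,0,0,0, 0,0,0.8,0,0,0,0, 0,0,0.5,0,0,0,1, -0.62,-0.14,0,0,0,0,1, -0.62,-0.14,0,0,0,0,1, 0,0,0,0,0,0,1, 0,0,0,0,0,0,1]'
python3 - <<'E'
from front import *
C=cam("wrist"); im,d=env.grab_frame("wrist"); P=cloud(C,d); np.savez("we.npz",im=im,d=d,K=C[0],k1=C[1],R=C[2],t=C[3])
th=np.radians(12.35); U=np.array([np.cos(th),np.sin(th)]); V=np.array([-U[1],U[0]]); e=np.array([522.8,210.])
s=(P[...,:2]-e)@U; o=(P[...,:2]-e)@V; m=(abs(P[...,2]-75)<3)&(s<-4)&(s>-70)&(abs(o)<45)
r=cv2.minAreaRect(P[m][:,:2].astype(np.float32)); print(m.sum(),r,"s",s[m].min(),"o",o[m].min(),o[m].max(),np.median(P[m][:,2]))
print(np.unique(np.where(m)[0])[[0,-1]],np.unique(np.where(m)[1])[[0,-1]])
T=env.grab_frame("top")[0]
a=np.load("top0.npz"); Ct=(a["K"],a["k1"],a["R"],a["t"]); s,oo=front(T,Ct); print(s[::6].astype(int));print(oo[:,::6].astype(int))
cv2.imwrite("pics/g1.png",np.hstack([im[:,:,::-1],cv2.resize(T[120:250,120:210,::-1],(266,384),interpolation=2)]))
print(env.sense())
E
```

```text
clock: 10.4
tcp_pos: [500.5, 203.9, 149.9]
tcp_rot: [-3.123, -0.337, -0.002]
force: [0.5, 0.4, -0.8]
opening: 48.1
gripper_force: 0.0
3013 ((502.6913757324219, 204.74566650390625), (33.53566360473633, 60.060516357421875), 12.445934295654297) s -37.54166465483777 o -30.887621723393323 29.197908874345114 75.93637909916191
[175 215] [219 295]
[-70 -67 -64 -61 -58 -55 -52 -49 -46 -43 -40 -37 -34 -31 -28 -25 -22 -19
 -16 -13 -10  -7  -4  -1   2   5   8  11  14  17  20  23  26  29  32  35
  38  41  44]
[[127 103  91  87  86  86  85  85  85  82  70  52  46  47  48  48  46  45
   46  47  47  48  48  49  49  49  49  49  48  49  55  63  63  54  49  49
   49  53  80]
 [130 105  88  85  85  85  84  84  84  82  69  52  44  44  45  45  45  45
   47  48  48  48  48  47  46  47  48  47  48  50  55  63  61  51  47  47
   47  51  74]
 [127 114 106  95  85  84  83  83  83  82  77  73  71  69  60  51  46  43
   43  48  58  67  71  77  91 104 110 114 114 103  81  68  60  50  47  57
   81 109 126]
 [123  98  85  84  83  82  83  83  83  81  79  82  84  78  63  52  48  43
   43  47  57  71  71  61  60  76  
[... 234 characters left out ...]
'qpos': array([-0.41412188,  0.70812948, -0.09587039,  1.90872357,  0.12401684,
        0.52901882, -1.95032077]), 'joint_velocities': array([-0.00033879,  0.00248643,  0.00172192,  0.00354792, -0.00037001,
        0.00072559,  0.00052106]), 'joint_efforts': array([-7.59490882e-02, -4.85245800e+01,  7.08232331e-02, -9.90235627e+00,
        1.08297900e-02, -6.37278962e-02,  1.60343581e-03]), 'tcp_pos': array([500.78153847, 203.94131676, 149.67804223]), 'tcp_rot': array([-3.12318017e+00, -3.36461251e-01, -2.05941857e-03]), 'force': array([-0.02555507, -0.20078858,  0.0439656 ]), 'wrist_torque': array([ 0.02977516,  0.04640121, -0.00632039]), 'gripper_force': 0.0, 'opening': 56.689567955084094}
```

View pics/g1.png

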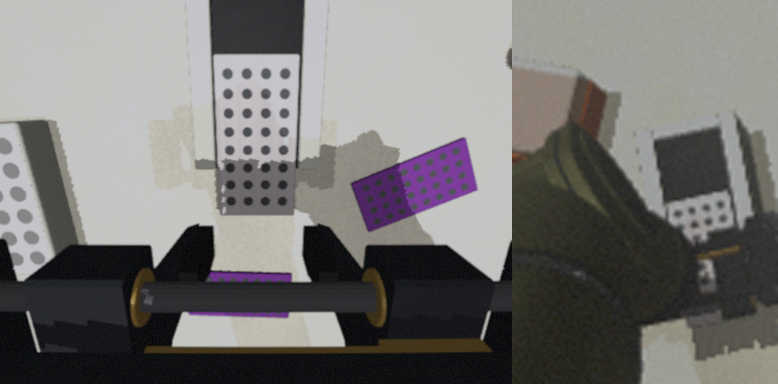

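The view shows the plate squarely overhanging the dock front (wrist picture: front end at row 214, columns 219-295; dock front at row 165). Overhang is about 38 mm and the tool stands right over the overhang. Next I open fully, descend and pinch.

```bash
python3 -m handwheel '[0.012,0.006,0,0,0,0,1, 0,0,0,0,0,0,1, 0,0,0,0,0,0,1, 0,0,0,0,0,0,1]'
python3 -m handwheel '[0,0,-0.5,0,0,0,1, 0,0,-0.5,0,0,0,1, 0,0,-0.4,0,0,0,1, 0,0,-0.3,0,0,0,1, 0,0,-0.22,0,0,0,1, 0,0,0,0,0,0,1]'
```

```text
clock: 11.0
tcp_pos: [500.2, 203.9, 149.6]
tcp_rot: [3.123, 0.337, -0.0]
force: [1.0, 0.3, 0.0]
opening: 87.7
gripper_force: 0.0
clock: 11.75
tcp_pos: [499.9, 203.8, 53.1]
tcp_rot: [3.123, 0.337, -0.001]
force: [-0.4, -0.1, 0.1]
opening: 88.2
gripper_force: 0.0
```

```bash
python3 -m handwheel '[0.03,0.006,0.016,0,0,0,1, 0,0,0,0,0,0,0, 0,0,0,0,0,0,0, 0,0,0,0,0,0,0, 0,0,0,0,0,0,0, 0,0,0,0,0,0,0, 0,0,0,0,0,0,0, 0,0,0,0,0,0,0]'
```

```text
clock: 12.75
tcp_pos: [501.8, 204.3, 54.5]
tcp_rot: [-3.123, -0.337, -0.0]
force: [-0.0, 0.3, 1.1]
opening: 58.8
gripper_force: 30.0
```

```bash
python3 -m handwheel '[0,0,0.06,0,0,0,0, 0,0,0.15,0,0,0,0, 0,0,0.3,0,0,0,0, 0,0,0.4,0,0,0,0, 0,0,0.4,0,0,0,0, 0,0,0.4,0,0,0,0, 0,0,0.3,0,0,0,0, 0,0,0,0,0,0,0]'
cat > held.py <<'E'
from h import *
C=cam("wrist"); im,d=env.grab_frame("wrist"); P=cloud(C,d)
s=env.sense(); R=cv2.Rodrigues(np.array(s["tcp_rot"]))[0]; L=(P-s["tcp_pos"])@R  # tool coords
m=(L[...,0]>-5)&(L[...,0]<110)&(abs(L[...,1])<33)&(L[...,2]>-45)&(L[...,2]<30)&(d>0)
q=L[m]; A=np.c_[q[:,:2],np.ones(len(q))]; c=np.linalg.lstsq(A,q[:,2],rcond=None)[0]
for _ in range(3):
    k=abs(A@c-q[:,2])<1.5; c=np.linalg.lstsq(A[k],q[k,2],rcond=None)[0]
q=q[k]; print(k.mean(),"tilt deg along tool x,y",np.degrees(np.arctan(c[:2])),"z top at origin (tool)",c[2])
r=cv2.minAreaRect(q[:,:2].astype(np.float32)); print(r,q.min(0),q.max(0)); print("opening",s["opening"],s["force"],s["tcp_pos"],s["tcp_rot"])
w=P[m][k]; print("world rect",cv2.minAreaRect(w[:,:2].astype(np.float32)),w[:,2].min(),w[:,2].max())
cv2.imwrite("pics/held.png",im[:,:,::-1])
E
python3 held.py
```

```text
clock: 13.75
tcp_pos: [502.4, 204.5, 156.3]
tcp_rot: [-3.123, -0.337, -0.004]
force: [0.5, 0.3, -1.2]
opening: 59.0
gripper_force: 30.0
0.9532836072009422 tilt deg along tool x,y [0.69509383 0.10342538] z top at origin (tool) -22.249817293014733
((50.16493225097656, 0.033763885498046875), (65.67683410644531, 110.36042785644531), 89.93474578857422) [ -4.99928285 -32.75984638 -23.81039886] [105.37002341  32.91717176 -19.47285255]
opening 59.5318097843284 [ 0.46549788 -0.30046467 -0.84140858] [501.84194875 204.24839685 155.413464  ] [-3.12324604e+00 -3.37082492e-01 -1.34539510e-03]
world rect ((550.84033203125, 214.91412353515625), (110.36216735839844, 65.67678833007812), 12.387703895568848) 174.97176395642663 179.2233202921971
```

View pics/held.png

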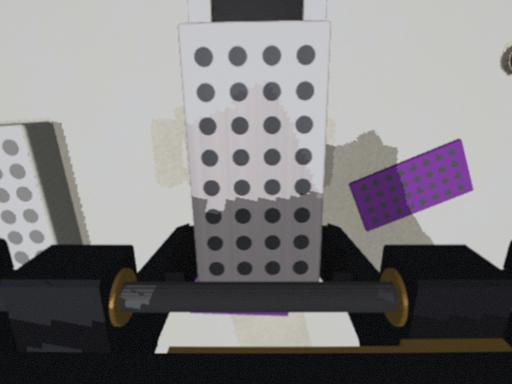

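The picture shows the plate held between the fingers, squarely in line with the tool and clear of the dock: far end at row 22, near end between the fingers at row about 283. Next I carry it to above the chiller.

```bash
python3 -m handwheel '[0.016,-0.2,0,0,0,0.0028,0, 0.016,-0.4,0,0,0,0.0028,0, 0.016,-0.6,0,0,0,0.0028,0, 0.016,-0.7,0,0,0,0.0028,0, 0.016,-0.7,0,0,0,0.0028,0, 0.016,-0.7,0,0,0,0.0028,0, 0.016,-0.7,0,0,0,0.0028,0, 0.016,-0.7,0,0,0,0.0029,0]'
python3 -m handwheel '[0,-0.7,0,0,0,0,0, 0,-0.7,0,0,0,0,0, 0,-0.7,0,0,0,0,0, 0,-0.7,0,0,0,0,0, 0,-0.6,0,0,0,0,0, 0,-0.4,0,0,0,0,0, 0,-0.28,0,0,0,0,0, 0,0,0,0,0,0,0]'
python3 -m handwheel '[0,0,0,0,0,0,0, 0,0,0,0,0,0,0]'
python3 - <<'E'
from h import *
a=np.load("we.npz"); P=cloud((a["K"],a["k1"],a["R"],a["t"]),a["d"]); q=P[70:205,228:285].reshape(-1,3); q=q[abs(q[:,2]-76)<3]
th=np.radians(12.35); U=np.array([[np.cos(th),np.sin(th)],[-np.sin(th),np.cos(th)]])
c=np.linalg.lstsq(np.c_[q[:,:2]@U.T,np.ones(len(q))],q[:,2],rcond=None)[0]; print("bias tilt in dock (world z slope) deg",np.degrees(np.arctan(c[:2])))
E
python3 held.py
python3 - <<'E'
from h import *
C=cam("wrist"); im,d=env.grab_frame("wrist"); P=cloud(C,d)
m=(abs(P[...,2]-22)<5)&(np.hypot(P[...,0]-551.5,P[...,1]+224.5)<118); r=cv2.minAreaRect(P[m][:,:2].astype(np.float32)); print("base",m.sum(),r)
E
```

```text
clock: 14.8
tcp_pos: [507.2, -32.8, 154.1]
tcp_rot: [3.114, 0.41, -0.003]
force: [0.4, -0.0, -1.1]
opening: 59.1
gripper_force: 30.0
clock: 15.8
tcp_pos: [507.4, -236.0, 154.4]
tcp_rot: [3.115, 0.407, -0.002]
force: [-0.2, -0.1, -1.6]
opening: 59.0
gripper_force: 30.0
clock: 16.05
tcp_pos: [508.3, -233.5, 154.9]
tcp_rot: [-3.114, -0.414, -0.0]
force: [-0.6, 0.1, -1.4]
opening: 58.9
gripper_force: 30.0
bias tilt in dock (world z slope) deg [0.02680614 0.07215559]
0.950645342312009 tilt deg along tool x,y [0.76837504 0.0802177 ] z top at origin (tool) -21.271348859495
((49.88956069946289, 0.030345916748046875), (65.45950317382812, 109.80309295654297), 89.87510681152344) [ -4.99898813 -32.61256126 -22.81944779] [104.83632883  32.84665494 -18.33460362]
opening 58.847091303630435 [-0.71800489 -0.25752645 -0.68090972] [ 508.32348519 -233.68153584  154.98849323] [-3.11386341e+00 -4.13445030e-01 -1.24624820e-04]
world rect ((556.4924926757812, -220.701171875), (109.80355072021484, 65.45999145507812), 15.250564575195312) 173.32885464729694 177.81456605659653
base 0 ((0.0, 0.0), (0.0, 0.0), 0.0)
```

View pics/held.png

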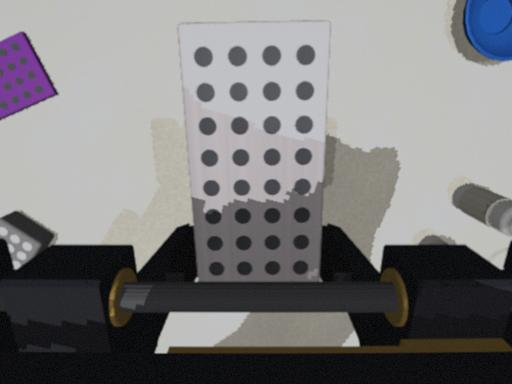

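The held plate hides the whole chiller from the wrist camera by perspective: picture rows 22-283 are all plate, with the tray at (25,240) and a tube at (490,210). So I lower to about 10 mm above the seat and check with the fixed cameras.

```bash
python3 -m handwheel '[0,-0.04,-0.2,0.0016,-0.006,0,0, 0,0,-0.4,0,0,0,0, 0,0,-0.4,0,0,0,0, 0,0,-0.4,0,0,0,0, 0,0,-0.3,0,0,0,0, 0,0,-0.2,0,0,0,0, 0,0,0,0,0,0,0, 0,0,0,0,0,0,0]'
python3 held.py
cat > both.py <<'E'
from h import *
out=[]
for n,(r0,r1,c0,c1) in(("top",(155,255,300,390)),("side",(220,300,210,310))):
    C=cam(n); im,d=env.grab_frame(n); out.append(cv2.resize(im[r0:r1,c0:c1,::-1],(390,440),interpolation=2)); P=cloud(C,d)
    near=np.hypot(P[...,0]-551,P[...,1]+224)<118
    hsv=cv2.cvtColor(im,cv2.COLOR_RGB2HSV)
    for nm,m in(("base",near&(abs(P[...,2]-22)<4)),("plate",near&(P[...,2]>63)&(P[...,2]<90)&(im.mean(2)>70)&(hsv[...,1]<70))):
        q=P[m]
        if len(q)>20: print(n,nm,len(q),cv2.minAreaRect(q[:,:2].astype(np.float32)),np.percentile(q[:,2],[5,50,95]).round(1))
cv2.imwrite("pics/both.png",np.hstack(out))
E
python3 both.py
```

```text
clock: 17.15
tcp_pos: [508.5, -236.9, 60.4]
tcp_rot: [-3.113, -0.41, -0.022]
force: [-0.2, -0.9, -1.7]
opening: 58.7
gripper_force: 30.0
0.9362678684989079 tilt deg along tool x,y [0.80425084 0.0853248 ] z top at origin (tool) -21.212519504784197
((49.75833511352539, -0.276031494140625), (65.80574798583984, 109.77513122558594), 89.7048110961914) [ -4.99444073 -32.97641522 -22.79740662] [104.78555048  32.83217626 -18.23848688]
opening 59.13859103851221 [ 0.42664385 -0.57631674 -1.27833498] [ 508.58289767 -236.94330423   60.54748272] [-3.11351106 -0.41038829 -0.02201982]
world rect ((556.2938232421875, -223.83609008789062), (109.797119140625, 65.80380249023438), 15.31922435760498) 80.20817423743334 83.29991049419927
top base 878 ((549.4244995117188, -222.22732543945312), (189.78207397460938, 120.4950942993164), 14.96158504486084) [19.3 22.  24.9]
top plate 495 ((579.6239624023438, -214.98934936523438), (87.22272491455078, 61.217071533203125), 16.196182250976562) [78.3 82.  84.7]
side base 1140 ((553.8367309570312, -224.2423095703125), (189.98361206054688, 121.52324676513672), 14.91773796081543) [19.9 22.9 25.1]
side plate 637 ((554.1055297851562, -224.59776306152344), (150.6329803466797, 61.69075012207031), 15.475980758666992) [66.7 82.5 85.3]
```

View pics/both.png

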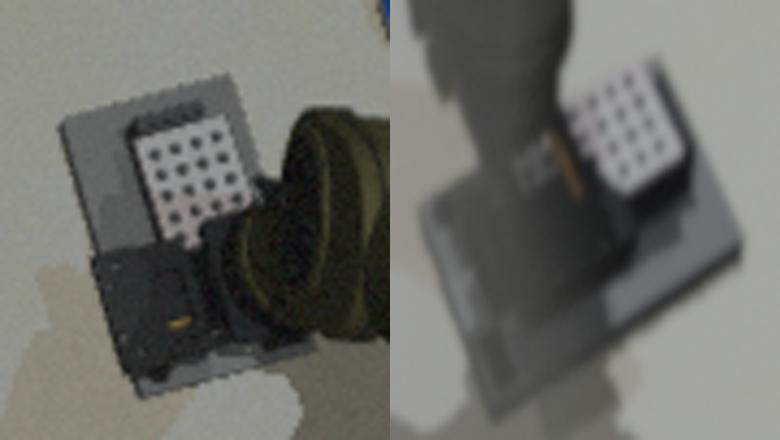

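The left crop (top) shows the plate above the seat, its far end at crop (133,140)-(220,113) with the far lip just beyond it. The right crop (side) shows it level and in line with the seat. I check the fit numerically by ray casting before lowering.

Run:
```python
from h import *
C=cam("top"); im,d=env.grab_frame("top"); P=cloud(C,d)
b=np.array([549.4,-222.3]); th=np.radians(15.0); U=np.array([np.cos(th),np.sin(th)]); V=np.array([-U[1],U[0]])
K,k1,R,t=C; g=cv2.GaussianBlur(im,(3,3),0).mean(2).astype(np.float32)
def prof(X):
    uv=cv2.projectPoints(X,cv2.Rodrigues(R)[0],t,K,np.array([k1,0,0,0,0.]))[0].astype(np.float32).reshape(-1,1,2)
    return cv2.remap(g,uv,None,cv2.INTER_LINEAR).ravel().astype(int)
s=np.arange(46,82,2.)
print(s.astype(int))
for o in(-20,-7,7,20): print("far",o,prof(np.c_[b+s[:,None]*U+o*V,np.full(len(s),82.)]))
v=np.arange(-44,46,2.); print(v.astype(int))
for x in(25,40,50): print("wid",x,prof(np.c_[b+x*U+v[:,None]*V,np.full(len(v),82.)]))
print(onplane(C,[(330.7,186.8),(350.8,180.7)],82))
# initial frame: seat far lip outer edge in same frame
a=np.load("top0.npz"); C0=(a["K"],a["k1"],a["R"],a["t"]); Q=cloud(C0,a["d"])
m=(Q[...,2]>55)&(Q[...,2]<75)&(np.hypot(Q[...,0]-549,Q[...,1]+222)<100); q=Q[m][:,:2]-b
print("seat extents",np.percentile(q@U,[1,99]),np.percentile(q@V,[1,99]))
```

```text
[46 48 50 52 54 56 58 60 62 64 66 68 70 72 74 76 78 80]
far -20 [ 96  98 108 128 138 138 127 108  94  86  85  87  89  92  93  95  96 100]
far -7 [ 93  97 113 131 139 137 119  92  69  57  58  62  68  78  87  94  97 101]
far 7 [ 95  97 116 131 140 133 113  86  63  55  55  60  69  78  89  95  98 102]
far 20 [ 95 100 115 133 141 131 112  82  66  60  62  66  70  78  88  94  98 101]
[-44 -42 -40 -38 -36 -34 -32 -30 -28 -26 -24 -22 -20 -18 -16 -14 -12 -10
  -8  -6  -4  -2   0   2   4   6   8  10  12  14  16  18  20  22  24  26
  28  30  32  34  36  38  40  42  44]
wid 25 [139 129 115 105  99  98 103 118 131 139 135 131 130 136 141 144 140 132
 126 127 135 141 144 140 134 132 135 140 143 144 140 136 132 132 135 131
 116  86  64  57  66  78  84  87  87]
wid 40 [136 124 110 102  97  96 102 114 131 139 140 137 131 133 139 144 143 138
 132 131 136 142 145 142 138 135 138 142 144 144 139 133 130 133 137 140
 126  99  72  58  67  77  85  86  89]
wid 50 [136 125 111 102  97  95 100 113 128 133 125 114 108 117 130 140 134 124
 113 112 123 134 142 135 126 116 116 125 135 141 133 123 115 120 129 136
 125  98  74  59  70  79  86  88  90]
[[ 597.22635946 -178.67865003   82.        ]
 [ 614.08125169 -233.91424089   82.        ]]
seat extents [-73.64531383  72.8674678 ] [-21.91653076  21.97579344]
```

In the top camera's frame the far end lies 59.5 mm from the seat's middle and the sides at ±30 mm, so the plate is centred within about 1 mm. I lower it now.

```bash
python3 -m handwheel '[0,0,-0.05,0,0,0,0, 0,0,-0.06,0,0,0,0, 0,0,-0.05,0,0,0,0, 0,0,-0.02,0,0,0,0, 0,0,0,0,0,0,0]'
python3 -m handwheel '[0,0,-0.01,0,0,0,0, 0,0,0,0,0,0,0]'
```

```text
clock: 17.98
tcp_pos: [508.0, -236.7, 50.8]
tcp_rot: [-3.113, -0.411, -0.02]
force: [0.5, -0.0, -1.7]
opening: 59.1
gripper_force: 30.0
clock: 18.23
tcp_pos: [508.1, -236.8, 50.5]
tcp_rot: [-3.113, -0.41, -0.02]
force: [0.6, 0.8, -1.5]
opening: 59.0
gripper_force: 30.0
```

```bash
python3 -m handwheel '[0,0,-0.01,0,0,0,0, 0,0,0,0,0,0,0]'
python3 -m handwheel '[0,0,-0.01,0,0,0,0, 0,0,0,0,0,0,0]'
```

```text
clock: 18.48
tcp_pos: [508.1, -236.8, 49.9]
tcp_rot: [-3.113, -0.41, -0.02]
force: [-0.5, 0.5, -0.9]
opening: 59.4
gripper_force: 30.0
clock: 18.73
tcp_pos: [508.2, -236.8, 49.7]
tcp_rot: [-3.113, -0.41, -0.021]
force: [-0.7, -0.4, 2.0]
opening: 59.1
gripper_force: 30.0
```

```bash
python3 -m handwheel '[0,0,-0.006,0,0,0,0, 0,0,0,0,0,0,0, 0,0,0,0,0,0,0.74, 0,0,0,0,0,0,0.8, 0,0,0,0,0,0,1, 0,0,0,0,0,0,1, 0,0,0,0,0,0,1]'
python3 both.py
```

```text
clock: 19.6
tcp_pos: [508.1, -236.8, 49.1]
tcp_rot: [-3.113, -0.41, -0.02]
force: [-0.3, 0.5, -1.1]
opening: 88.1
gripper_force: 0.0
top base 932 ((549.4993896484375, -222.1359100341797), (189.8328399658203, 120.56781005859375), 15.049446105957031) [19.3 22.1 25. ]
top plate 492 ((578.7431030273438, -214.6244354248047), (88.18634033203125, 60.231231689453125), 14.91550350189209) [68.4 71.  73.6]
side base 1083 ((553.6162109375, -223.91525268554688), (190.27488708496094, 121.13825225830078), 14.799344062805176) [20.  22.8 25.3]
side plate 700 ((553.9050903320312, -224.0599365234375), (150.92237854003906, 62.10420227050781), 15.04619312286377) [65.5 71.8 74.4]
```

```bash
python3 -m handwheel '[0,0,0.1,0,0,0,1, 0,0,0.3,0,0,0,1, 0,0,0.6,0,0,0,1, 0,0,0.8,0,0,0,1, -0.3,0,0.9,0,0,0,1, -0.4,0,0.9,0,0,0,1, -0.2,0,0.6,0,0,0,1, 0,0,0,0,0,0,1]'
python3 -m handwheel '[0,0,0,0,0,0,1, 0,0,0,0,0,0,1]'
python3 - <<'E'
from h import *
C=cam("wrist"); im,d=env.grab_frame("wrist"); P=cloud(C,d); cv2.imwrite("pics/end.png",im[:,:,::-1])
near=np.hypot(P[...,0]-551.5,P[...,1]+224.5)<118
for nm,lo,hi in(("base",18,26),("plate",70.6,75)):
    m=near&(P[...,2]>lo)&(P[...,2]<hi); q=P[m]; c=np.linalg.lstsq(np.c_[q[:,:2]-q[:,:2].mean(0),np.ones(len(q))],q[:,2],rcond=None)[0]
    print(nm,len(q),cv2.minAreaRect(q[:,:2].astype(np.float32)),"slopes deg",np.degrees(c[:2]),c[2])
E
```

```text
clock: 20.7
tcp_pos: [463.7, -237.5, 262.3]
tcp_rot: [3.113, 0.409, 0.028]
force: [0.4, 0.7, -0.3]
opening: 88.4
gripper_force: 0.0
clock: 20.95
tcp_pos: [462.8, -236.4, 258.1]
tcp_rot: [-3.112, -0.411, -0.018]
force: [0.6, -0.2, -0.1]
opening: 87.9
gripper_force: 0.0
base 7725 ((551.371826171875, -224.20681762695312), (188.8791046142578, 119.29766082763672), 15.010766983032227) slopes deg [0.00996232 0.06412065] 21.997732232495835
plate 4736 ((551.7041625976562, -224.50918579101562), (148.61566162109375, 59.36600112915039), 17.026031494140625) slopes deg [0.05800204 0.02062329] 71.40167033292548
```

View pics/end.png

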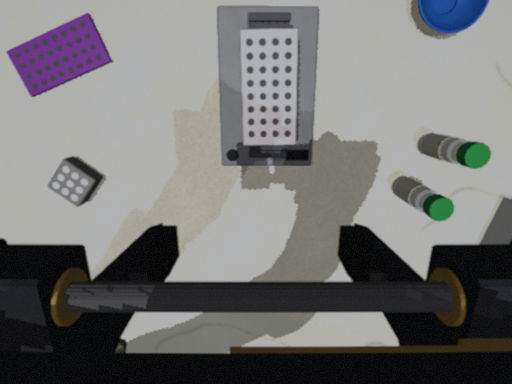

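The picture shows the plate lying flat and square on the seat (rows 28-143, columns 241-298), between the dark end lips at rows 18 and 152. The robot is clear and everything else visible stands. Handing in.

```bash
python3 -c "
from bench import env
print(env.sign_off())"
```

```text
the job is handed in; nothing more can be done
None
```

The plate was slid out of the dock, pinched, and laid flat and centred to about 1 mm between the chiller's lips, with pressing force readings under 10 N. The job was handed in at about 21 s with the robot clear.

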